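Unclip the red-capped tube cassette and hold it over the tray

ROBOT

A 7-joint arm with a two-finger parallel gripper is mounted at the origin on the work surface. World frame = base frame: x ahead of the robot, y to its left, z up, the work surface at z = 0. Lengths are in m, angles in rad, forces in N, time in s.
With the tool pointing down it reaches from about 0.425 to 0.925 m from the base axis. Payload 6.8 kg.
Tool frame: the origin (TCP) lies midway between the tips of the shut fingers; the grasp point (between the pads) lies 19 mm behind it; z points along the fingers, y is the direction in which the jaws open and shut (so a half turn about z gives the same grasp; the last joint's range is limited). The gripper opens to 85 mm and grips with 20 to 120 N. Pads are 22 mm wide; open, the fingers measure 114 mm over their backs; the gripper's body (76 mm by 85 mm) begins 54 mm behind the grasp point. The pads swing forward as they close: fully open they stand 13 mm farther back than shut.
Start: joints at [1.193, 0.477, 0.022, 1.555, -0.011, 1.109, -0.083], TCP at [0.18, -0.651, 0.206] pointing down, gripper open.
Joint ranges: [-2.96, 2.96], [-0.34, 2.1], [-1.41, 1.46], [0.24, 2.44], [-1.37, 4.51], [0.17, 1.92], [-2.96, 2.96]. Speed limits (rad/s): [2.39, 2.39, 3.14, 3.14, 3.14, 3.14, 3.14].

INTERFACE

Orientations are given as a unit quaternion [w, x, y, z].
In Python, from station import bot, vision gives the robot as it stands.
- The arm moves only by the tool move_arm, never from a script. Its argument "increments" is text: rows parted by semicolons, each of 7 numbers parted by spaces: the opening, from 0 (shut) to 1 (fully open), then the shift along the world's x, y, z in mm, then the turn, a rotation vector about the world's x, y, z in rad. In form: grip x y z rx ry rz; .... A call has exactly 8 rows; each row shifts and turns the commanded pose from where the row before left it; what a row does not reach is not made up. A row lasts 1/8 s, in which the tool goes at most 62.5 mm and 10.7 degrees, less where a joint would pass 70% of its speed; a pose out of reach is approached as far as the arm can. A call with a gripper value outside its range is refused whole. The fingers move at their own pace and stop on an object; "newtons" is the grip in N (left out, the last holds). Time passes only in rows, so rows that do not move let the fingers close, or fill a call up. It gives the time, the measured TCP pose, the force and the opening at its end, in the units of the state.
- bot.get_obs(): the state, without advancing time (a new reading comes with each control period).
- vision.read_camera(name): name is "scene" or "top" or "wrist"; returns (picture, depth): 420x560x3 uint8, red, green, blue; 420x560 float32, m along the optical axis (not along the pixel's ray), 0 where there is no reading.
- vision.calibration(name): a dict with "fx", "fy", "cx", "cy" (pixels), "R" (3x3) and "t" (3): a world point X has camera coordinates R X + t; the wrist camera has in their place "hand_eye" (4x4, takes a point from camera to tool coordinates, whose origin is the TCP and whose axes are the flange's). Camera axes: x right, y down, z forward; pixel columns grow to the right and rows downward; lengths in m; the calibration is good to about 2 mm. The wrist camera is an equidistant fisheye: a pixel r from the principal point sees the ray r / f radians off the axis. A picture is of the moment at which its call begins: read the wrist's pose just before it. calibration takes no time and is no camera call.
- bot.hand_in(): hands the job in, once; it reports no verdict.
The state is a dict: "t": time; "q": joint angles; "joint_vel": joint speeds; "joint_torque": joint torques, N m; "eef_pos": TCP position; "tool_rot": TCP orientation; "contact_force": force on the tool from outside, world axes, zero at the start; "torque": the same for the moment, N m; "gripper_width": opening from 0.0 (shut) to 1.0 (fully open).
Only numpy, scipy, OpenCV 4.12 (cv2) and the standard library are available. Lean on these libraries where they do the work, as an engineer would, in place of code of your own. Each camera call takes 0.05 s, during which the arm holds its last target.

TASK

Take the cassette of red-capped tubes out of the loading station for inspection: pinch its two blue side catches together, lift it free, and carry it over the middle of the white tray. Finish holding it there by its pinched catches, level and still, with its underside at least 12 cm above the worktop. Leave the lilac-capped cassette clipped in its bay and do not disturb anything else on the desk.

Things in the scene. Friction and masses are not known exactly. Their poses are not given: they have to be found in the camera images.
- red_cassette: White tube rack 120 mm long (its x), 44 wide (y), 80 high, ten tubes with red caps in two rows along x, cap tops 90 mm up; about 0.28 kg (up to 30% more or less). Origin: centre of underside, z up; 10 mm above the worktop when seated. In either bay, x along the station's x. Cannot be lifted unless both its side catches are pressed in over 5 mm: hooks at their feet sit under the station's lips.
- red_pinch (a point): The red cassette's pinch point: midway between its two blue ribbed catches, at mid-length, 65 mm above its underside; axes as the cassette's. A catch stands out on the +y and on the -y side: pad 12 mm wide (x), 30 mm tall (15 above to 15 below this point). Over both pads: 58 mm free, 44 mm when pressed flush with the white cheeks (7 to 18 mm either side in x) that then take the grip.
- red_catch_left (a joint): Inward travel in m of the catch on the red cassette's +y side: 0 free, 0.007 fully in, flush with the frame. Spring: about 4 N at first, 7 N at the end.
- red_catch_right (a joint): The same for the catch on its -y side.
- station: Loading station, fixed: grey plate 170 (x) by 290 (y) by 10 mm, white housing 55 mm high at its +x edge. Origin: centre of the plate's underside. Bays at y = +65 and -65 mm, low guides with 1 mm clearance; at mid-length on both sides of a bay a dark steel post with inward lip, top 40 mm above the worktop, 26 to 38.5 mm off the bay's middle. Hooks are clear once the underside is 40 mm up.
- lilac_cassette: An identical cassette with lilac caps, clipped into the other bay. Leave it.
- tray: White open tray, fixed, 280 mm (x) by 200 mm (y), 50 mm high, walls 5 mm. Origin at the centre of its underside, on the worktop.
- jar: Amber specimen jar with red lid, 50 mm in diameter, 65 mm tall, standing in the tray near one of its short ends; its top is 70 mm above the worktop. Origin under its centre.
- pink_rack: White rack of pink-capped tubes, 82 by 139 mm, 90 mm high. Leave it.
- yellow_rack: White rack of yellow-capped tubes, 82 by 82 mm, 90 mm high. Leave it.
- bottle: White bottle, 64 mm in diameter, 170 mm tall. Leave it.
- tape_roll: Beige roll of label tape lying flat, 90 mm across, 25 mm high. Leave it.
- marker: White marker pen with a blue cap, 130 mm long. Leave it.
Mind the look-alikes: they are no part of the job. Of the things that look like the jar, the smallest one is meant.

How it is judged:
On the way, in this order (a step that is already met when the one before it is completed fails the run):
1. both catches of the red-capped cassette are pinched in by the fingers while it still sits in its bay (value of joint each of red_catch_left, red_catch_right above 0.0035 m and contact force between the fingers and red_cassette above 2 N and height (world z) of red_cassette below 0.016 m), for 0.1 s.
2. the red-capped cassette is lifted free of the station, hanging from the pinched catches (value of joint each of red_catch_left, red_catch_right above 0.0035 m and contact force between the fingers and red_cassette above 2 N and height (world z) of red_cassette above 0.06 m and contact force between red_cassette and station below 0.1 N), for 0.2 s.
At the end, for the whole second after the job is handed in: Red-capped cassette hangs from the fingers, both catches pressed over 3.5 mm, underside over 115 mm up, centre within 70 mm (x) and 50 mm (y) of the tray's, tilt under 0.2 rad, under 30 mm/s, touching nothing but the fingers; lilac cassette within 12 mm, other things within 30 mm of their starts (value of joint each of red_catch_left, red_catch_right above 0.0035 m and contact force between the fingers and red_cassette above 2 N and height (world z) of red_cassette above 0.115 m and x of red_cassette in the frame of tray between -0.07 and 0.07 m and y of red_cassette in the frame of tray between -0.05 and 0.05 m and angle between red_cassette's own z axis and vertical below 0.2 rad and linear speed of red_cassette below 0.03 m/s and contact force between red_cassette and station below 0.1 N and contact force between red_cassette and tray below 0.1 N and contact force between red_cassette and lilac_cassette below 0.1 N and contact force between red_cassette and jar below 0.1 N and distance of lilac_cassette from where it was at the start of the episode below 0.012 m and distance of each of jar, pink_rack, yellow_rack, bottle, tape_roll, marker from where it was at the start of the episode below 0.03 m); the arm keeps its last pose, push and grip.
It fails at once if the lilac-capped cassette is moved from its bay (distance of lilac_cassette from where it was at the start of the episode above 0.012 m).
It fails at once if a bystander is pushed more than 30 mm (distance of any of jar, pink_rack, yellow_rack, bottle, tape_roll, marker from where it was at the start of the episode above 0.03 m).
It also fails if it takes over 38 s, if anything falls off the work surface, if the arm or the gripper's body presses on something with over 40 N, if the wrist force passes 120 N, or if a joint passes its speed limit or range.

## Working session

There is one attempt and no reset: what is moved stays moved. The work goes in short steps, Python scripts to look and compute and a tool call to move; the robot and the scene stay as the last step left them, time stands still between calls to the robot, and variables do not carry over. Pictures are saved under pics/ and viewed, and the job is handed in when it is done.

Besides the shell and the picture viewer there is one more tool, called as name(argument=value, ...), one argument or row to a line, values as JSON. move_arm: Moves the arm, as the interface text tells. Its arguments: {"type":"object","properties":{"increments":{"type":"string"},"newtons":{"type":"number"}},"required":["increments"]}

```bash
mkdir -p pics; ls; python3 - <<'E'
from station import bot, vision
import cv2,numpy as np
o=bot.get_obs(); print({k:np.round(v,3) for k,v in o.items()})
for n in ["scene","top"]:
    p,d=vision.read_camera(n); cv2.imwrite(f"pics/{n}0.png",p[:,:,::-1]); np.savez(f"pics/{n}0.npz",p=p,d=d)
    print(n,vision.calibration(n))
E
```

```text
pics
{'t': np.float64(0.0), 'q': array([ 1.193,  0.478,  0.022,  1.556, -0.011,  1.109, -0.083]), 'joint_vel': array([-0.001,  0.001,  0.002,  0.   ,  0.001,  0.   , -0.001]), 'joint_torque': array([-0.0000e+00, -5.9644e+01,  1.6070e+00, -2.8120e+01,  1.2000e-02,
        9.0000e-03, -0.0000e+00]), 'eef_pos': array([ 0.18 , -0.65 ,  0.205]), 'tool_rot': array([-0.001,  0.991,  0.134, -0.   ]), 'contact_force': array([ 0.089,  0.064, -0.536]), 'torque': array([ 0.019,  0.026, -0.025]), 'gripper_width': np.float64(0.998)}
scene {'fx': 381.79294083355813, 'fy': 381.79294083355813, 'cx': 273.48190392412494, 'cy': 213.36151279549603, 'R': array([[ 0.7674823 ,  0.64088873, -0.01525001],
       [ 0.36850614, -0.46051214, -0.80754677],
       [-0.52457044,  0.61415813, -0.58960635]]), 't': array([-0.43924601, -0.18451618,  1.55414279])}
top {'fx': 487.3485551996108, 'fy': 487.3485551996108, 'cx': 283.2915101109931, 'cy': 205.92849663781956, 'R': array([[ 0.02303446, -0.99973109, -0.00267583],
       [-0.99363755, -0.02259874, -0.11033461],
       [ 0.11024447,  0.00520031, -0.9938909 ]]), 't': array([-0.01686598,  0.61160369,  1.39275862])}
```

View pics/scene0.png

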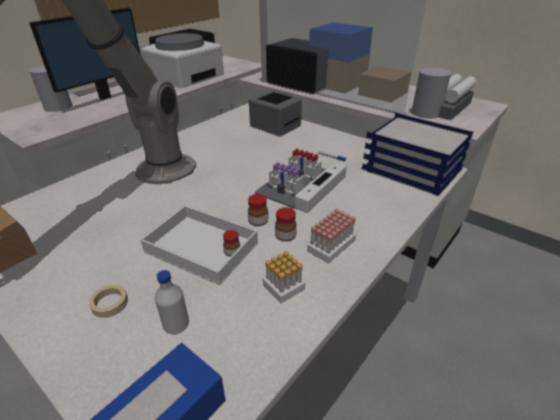

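View pics/top0.png

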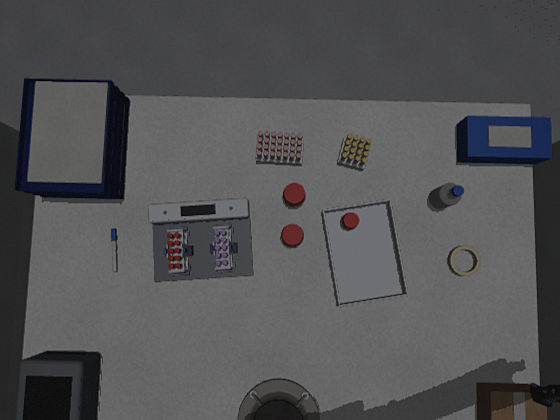

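The red cassette is at top (176,250) and the lilac one at (223,248). The tray is centred near (364,253) with its jar at (350,220). The similar, larger jars at (294,194) and (292,235) stay out of it. Next I'll measure these.

```bash
cat > h.py <<'E'
import numpy as np,cv2
from station import bot,vision
def deproj(n,u,v,z):
    c=vision.calibration(n);R,t=np.array(c['R']),np.array(c['t'])
    C=-R.T@t; r=R.T@np.array([(u-c['cx'])/c['fx'],(v-c['cy'])/c['fy'],1.0]); return C+r*(z-C[2])/r[2]
def cloud(n,d):
    c=vision.calibration(n);R,t=np.array(c['R']),np.array(c['t'])
    v,u=np.mgrid[:d.shape[0],:d.shape[1]]
    P=np.stack([(u-c['cx'])/c['fx']*d,(v-c['cy'])/c['fy']*d,d],-1)
    return (P-t)@R
E
python3 - <<'E'
from h import *
z=np.load('pics/top0.npz');p,d=z['p'],z['d'];W=cloud('top',d)
cv2.imwrite('pics/crop0.png',cv2.resize(p[190:290,140:260,::-1],None,fx=6,fy=6,interpolation=cv2.INTER_CUBIC))
cv2.imwrite('pics/crop1.png',cv2.resize(p[190:310,310:420,::-1],None,fx=5,fy=5,interpolation=cv2.INTER_CUBIC))
hsv=cv2.cvtColor(p,cv2.COLOR_RGB2HSV)
def seg(m,box,name):
    M=np.zeros(m.shape,bool);M[box[0]:box[1],box[2]:box[3]]=m[box[0]:box[1],box[2]:box[3]]
    ys,xs=np.nonzero(M);print(name,len(ys),xs.mean(),ys.mean(),'depthXYZ',np.median(W[M],0).round(4),'zmax',np.percentile(W[M][:,2],95))
    r=cv2.minAreaRect(np.c_[xs,ys].astype(np.float32));
    Q=np.array([deproj('top',u,v,.1) for u,v in cv2.boxPoints(r)]);print(' rect centre',deproj('top',*r[0],.1),Q[:,:2].round(3).tolist(),'mean',deproj('top',xs.mean(),ys.mean(),.1))
H,S,V=hsv[...,0],hsv[...,1],hsv[...,2]
seg(((H<8)|(H>172))&(S>130)&(V>60),(220,280,155,195),'red')
seg((H>120)&(H<165)&(S>50),(220,280,205,240),'lilac')
# station plate: z ~ 0.01
M=(W[...,2]>.004)&(W[...,2]<.02)
M[:195]=0;M[300:]=0;M[:,:140]=0;M[:,270:]=0
M&=(V<120)
n,l,st,ce=cv2.connectedComponentsWithStats(M.astype(np.uint8));i=1+np.argmax(st[1:,4]);ys,xs=np.nonzero(l==i)
r=cv2.minAreaRect(W[ys,xs][:,:2].astype(np.float32));print('plate',r)
# housing
M=(W[...,2]>.045)&(W[...,2]<.062);M[:195]=0;M[225:]=0;M[:,:140]=0;M[:,270:]=0
r=cv2.minAreaRect(W[M][:,:2].astype(np.float32));print('housing',r, W[M][:,2].mean())
M=(W[...,2]>.04)&(W[...,2]<.06);M[:195]=0;M[310:]=0;M[:,:315]=0;M[:,412:]=0
r=cv2.minAreaRect(W[M][:,:2].astype(np.float32));print('tray',r,cv2.boxPoints(r))
E
```

```text
red 193 173.13989637305698 250.1139896373057 depthXYZ [0.4748 0.2998 0.0999] zmax 0.10495314757961907
 rect centre [0.47492961 0.29846316 0.1       ] [[0.521, 0.318], [0.523, 0.287], [0.429, 0.279], [0.427, 0.31]] mean [0.47469833 0.2983905  0.1       ]
lilac 253 220.09486166007906 247.17391304347825 depthXYZ [0.4862 0.1702 0.0992] zmax 0.10416732741218138
 rect centre [0.48615876 0.16914758 0.1       ] [[0.534, 0.191], [0.537, 0.158], [0.439, 0.147], [0.436, 0.181]] mean [0.48577701 0.16887692 0.1       ]
plate ((0.4800296425819397, 0.22993484139442444), (0.17642800509929657, 0.3109281659126282), 5.5647149085998535)
housing ((0.5933668613433838, 0.2432943433523178), (0.05607714504003525, 0.29050371050834656), 5.054110050201416) 0.055055190252529924
tray ((0.4844820201396942, -0.23914796113967896), (0.28088876605033875, 0.20154762268066406), 10.488520622253418) [[ 0.32803953 -0.16562425]
 [ 0.364729   -0.36380425]
 [ 0.6409245  -0.31267166]
 [ 0.60423505 -0.11449167]]
```

View pics/crop0.png

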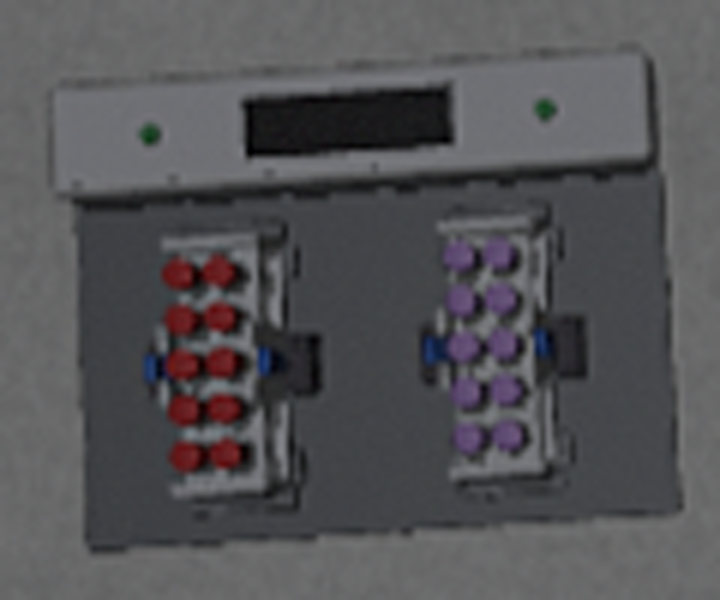

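View pics/crop1.png

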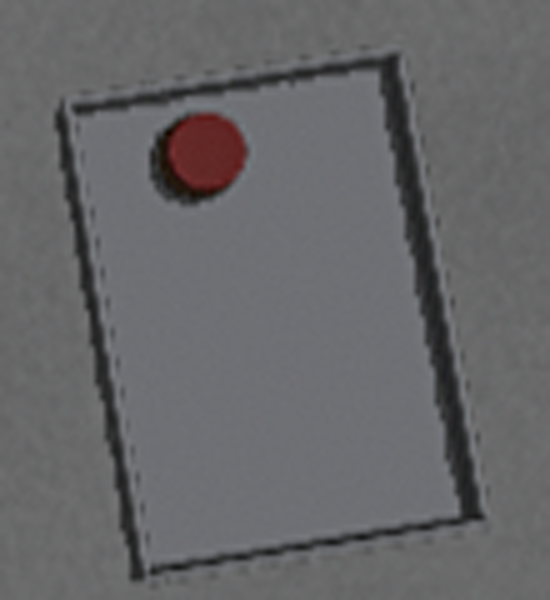

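The caps in the two bays are 0.130 m apart, which matches the 2 × 65 mm given, and the station yaw is about 0.088 rad. That puts the red pinch point at about (0.4747, 0.2985, 0.075), and the red cassette at top (173,250) is confirmed in the crop. The tray measures 281 × 202 mm, which also fits, with its centre at (0.484, -0.239). I'll go up and around toward the station.

move_arm(
  increments="1 20 15 20 0 0 0; 1 30 25 20 0 0 0; 1 30 30 20 0 0 -0.03; 1 30 30 15 0 0 -0.03; 1 30 30 5 0 0 -0.03; 1 30 35 0 0 0 -0.03; 1 30 40 0 0 0 -0.03; 1 20 45 0 0 0 -0.03",
  newtons=50,
)

```text
t: 1.1
eef_pos: [0.401, -0.3989, 0.2855]
tool_rot: [-0.0, 0.999, 0.045, -0.0]
contact_force: [0.8, 1.5, -0.3]
gripper_width: 1.002
```

move_arm(
  increments="1 20 45 0 0 0 0; 1 20 50 0 0 0 0; 1 15 50 0 0 0 0; 1 15 50 0 0 0 0; 1 10 50 0 0 0 0; 1 0 50 0 0 0 0; 1 0 50 0 0 0 0; 1 -5 50 0 0 0 0",
)

```text
t: 2.1
eef_pos: [0.4746, -0.004, 0.2858]
tool_rot: [-0.0, 0.999, 0.045, -0.0]
contact_force: [-0.1, 0.3, 0.2]
gripper_width: 0.998
```

move_arm(
  increments="1 0 45 0 0 0 0; 1 0 45 0 0 0 0; 1 0 45 0 0 0 0; 1 0 45 0 0 0 0; 1 0 45 -10 0 0 0; 1 0 40 -20 0 0 0; 1 0 25 -20 0 0 0; 1 0 12 -15 0 0 0",
)

```text
t: 3.1
eef_pos: [0.4741, 0.2975, 0.2197]
tool_rot: [0.0, 0.999, 0.046, -0.001]
contact_force: [0.5, -1.0, 0.6]
gripper_width: 0.998
```

```bash
python3 - <<'E'
from h import *
o=bot.get_obs(); p,d=vision.read_camera('wrist'); c=vision.calibration('wrist'); print(c)
p2,d2=vision.read_camera('top')
print(o['t'],o['eef_pos'],o['tool_rot'],o['q'].round(2))
cv2.imwrite('pics/w1.png',p[:,:,::-1]);np.savez('pics/w1.npz',p=p,d=d,pos=o['eef_pos'],q=o['tool_rot'])
E
```

```text
{'fx': 325.19226210127806, 'fy': 325.19226210127806, 'cx': 279.8982145682274, 'cy': 205.91267351508574, 'hand_eye': array([[ 3.55695487e-04, -9.48087310e-01, -3.18009947e-01,
         8.18334428e-02],
       [ 9.99999871e-01,  2.21803152e-04,  4.57239433e-04,
         1.18492640e-03],
       [-3.62967295e-04, -3.18010069e-01,  9.48087266e-01,
        -1.68204837e-01],
       [ 0.00000000e+00,  0.00000000e+00,  0.00000000e+00,
         1.00000000e+00]])}
3.1 [0.47411125 0.29751324 0.21971257] [ 1.27331438e-04  9.98949484e-01  4.58193090e-02 -7.09868848e-04] [-0.2   0.33 -0.59  1.79  0.21  1.08 -2.34]
```

View pics/w1.png

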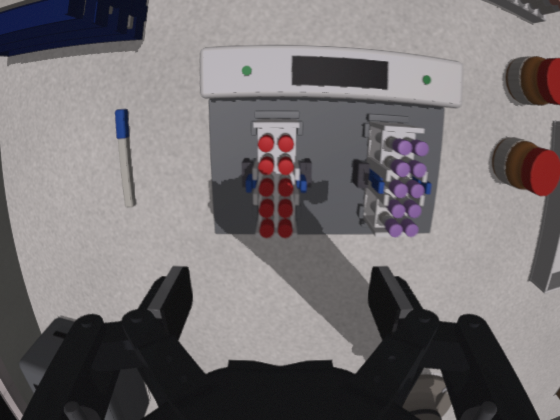

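The wrist view shows the red caps at (276,187), with blue catches at (249,184) and (303,184), nearly centred. Next I'll project them to world coordinates.

```bash
python3 - <<'E'
from h import *
from scipy.spatial.transform import Rotation as Ro
z=np.load('pics/w1.npz');p=z['p'];q=z['q'];R=Ro.from_quat([q[1],q[2],q[3],q[0]]).as_matrix();pos=z['pos']
c=vision.calibration('wrist');T=c['hand_eye']
def dp(u,v,h):
    a=np.array([u-c['cx'],v-c['cy']]);r=np.hypot(*a);th=r/c['fx'];ray=np.r_[a/r*np.sin(th),np.cos(th)]
    C=R@T[:3,3]+pos;w=R@T[:3,:3]@ray;return C+w*(h-C[2])/w[2]
hsv=cv2.cvtColor(p,cv2.COLOR_RGB2HSV);H,S,V=[hsv[...,i] for i in range(3)]
def caps(m,b,h,n):
    M=np.zeros(m.shape,np.uint8);M[b[0]:b[1],b[2]:b[3]]=m[b[0]:b[1],b[2]:b[3]]
    k,l,st,ce=cv2.connectedComponentsWithStats(M)
    P=[]
    for i in range(1,k):
        if st[i,4]>20: w=dp(*ce[i],h);P.append(w);print(n,ce[i].round(1),st[i,4],w.round(4))
    print(n,'mean',np.mean(P,0).round(4))
caps(((H<8)|(H>172))&(S>130)&(V>60),(120,250,240,310),.1,'red')
caps((H>105)&(H<128)&(S>120),(160,210,235,320),.085,'blue')
caps((H>125)&(H<165)&(S>60),(120,250,360,440),.1,'lil')
y=R@[0,1,0];print('tool y',y)
E
```

```text
red [265.6 143.1] 194 [0.5169 0.3129 0.1   ]
red [285.3 143.1] 194 [0.5184 0.2955 0.1   ]
red [265.7 165.5] 209 [0.4964 0.3111 0.1   ]
red [285.4 165.6] 207 [0.498  0.2934 0.1   ]
red [266.  187.1] 204 [0.4763 0.3092 0.1   ]
red [285.1 187.1] 202 [0.4779 0.2917 0.1   ]
red [266.4 217.9] 420 [0.4463 0.3065 0.1   ]
red [284.8 218.2] 414 [0.4476 0.2891 0.1   ]
red mean [0.4847 0.3011 0.1   ]
blue [249.6 183.3] 124 [0.4746 0.3255 0.085 ]
blue [302. 184.] 122 [0.4784 0.2751 0.085 ]
blue mean [0.4765 0.3003 0.085 ]
lil [410.5 146.8] 458 [0.5289 0.1781 0.1   ]
lil [408.4 167.9] 462 [0.5085 0.1766 0.1   ]
lil [406.7 188.4] 478 [0.4884 0.1744 0.1   ]
lil [404.2 208.5] 453 [0.4679 0.1726 0.1   ]
lil [401.  227.2] 435 [0.4481 0.1715 0.1   ]
lil mean [0.4884 0.1747 0.1   ]
tool y [ 9.15425309e-02 -9.95801149e-01  1.89343948e-04]
```

move_arm(
  increments="1 2 2 -20 0 0 0; 1 0 0 -30 0 0 0; 1 0 0 -30 0 0 0; 1 0 0 -25 0 0 0; 1 0 0 -20 0 0 0; 1 0 0 -15 0 0 0; 1 0 0 0 0 0 0; 1 0 0 0 0 0 0",
)

```text
t: 4.2
eef_pos: [0.4774, 0.2988, 0.0817]
tool_rot: [-0.0, 0.999, 0.045, 0.001]
contact_force: [-0.1, -0.4, -0.1]
gripper_width: 0.999
```

```bash
python3 - <<'E'
from h import *
o=bot.get_obs(); p,d=vision.read_camera('wrist')
print(o['t'],o['eef_pos'],o['tool_rot'],o['contact_force'])
cv2.imwrite('pics/w2.png',p[:,:,::-1])
E
```

```text
4.2 [0.47741959 0.29881043 0.08167356] [-3.26878390e-04  9.98991789e-01  4.48889164e-02  5.32612543e-04] [-0.0969771  -0.44155933 -0.10341363]
```

View pics/w2.png

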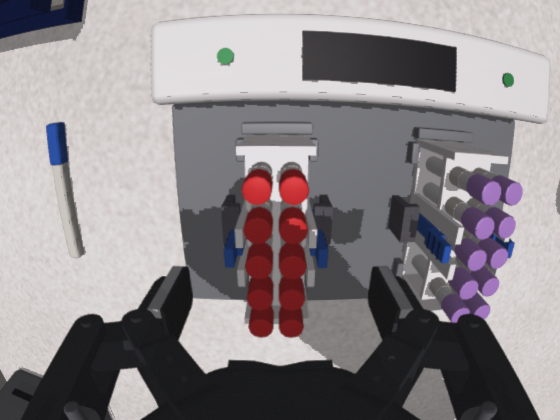

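The fingers straddle the cassette evenly: the cap columns centre at u≈276 and the fingers at ≈279. The catches are at (231,250) and (321,250). I'll go down the rest of the way and look at the alignment along x.

move_arm(
  increments="1 -1 0 -8 0 0 0; 1 0 1 -8 0 0 0; 1 0 0 -7 0 0 0; 1 0 0 -5 0 0 0; 1 0 0 0 0 0 0; 1 0 0 0 0 0 0; 0.8 0 0 0 0 0 0; 0.75 0 0 0 0 0 0",
)

```text
t: 5.25
eef_pos: [0.4761, 0.2995, 0.0532]
tool_rot: [-0.0, 0.999, 0.045, 0.0]
contact_force: [-0.4, 0.4, -0.4]
gripper_width: 0.749
```

```bash
python3 - <<'E'
from h import *
o=bot.get_obs(); p,d=vision.read_camera('wrist')
print(o['t'],o['eef_pos'],o['tool_rot'],o['contact_force'])
cv2.imwrite('pics/w3.png',p[:,:,::-1])
s,_=vision.read_camera('scene')
cv2.imwrite('pics/s3.png',cv2.resize(s[110:220,220:380,::-1],None,fx=5,fy=5,interpolation=cv2.INTER_CUBIC))
E
```

```text
5.25 [0.47608663 0.29945635 0.05322038] [-6.96914879e-05  9.98994428e-01  4.48339977e-02  1.99897947e-04] [-0.36412256  0.42587565 -0.44990798]
```

View pics/w3.png

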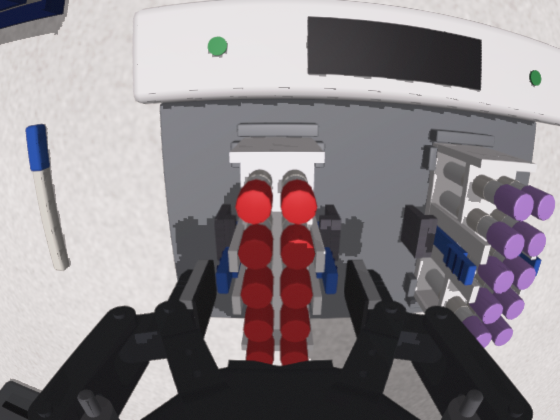

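View pics/s3.png

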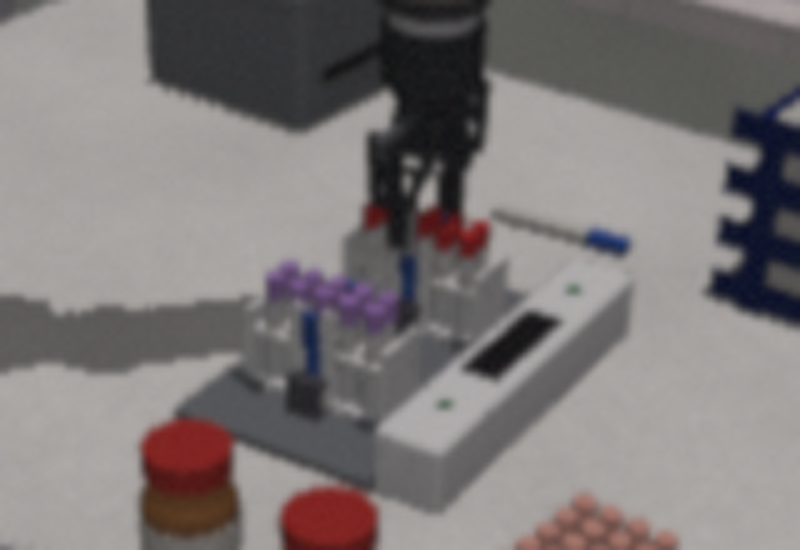

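```bash
python3 - <<'E'
from h import *
from scipy.spatial.transform import Rotation as Ro
c=vision.calibration('wrist');T=np.linalg.inv(c['hand_eye'])
q=[0,.998994,.044834,0];R=Ro.from_quat([q[1],q[2],q[3],q[0]]).as_matrix();pos=np.array([.4761,.29946,.0532])
def pr(X):
    k=T[:3,:3]@(R.T@(X-pos))+T[:3,3];th=np.arctan2(np.hypot(k[0],k[1]),k[2]);a=k[:2]/np.hypot(k[0],k[1])*th*c['fx'];return (a+[c['cx'],c['cy']]).round(0)
yaw=.0885;ex=np.array([np.cos(yaw),np.sin(yaw),0]);ey=np.array([-np.sin(yaw),np.cos(yaw),0])
C=np.array([.476,.2995,0])
for s in (1,-1):
  for z in (.060,.090):
    print('catch',s,z,[pr(C+ey*s*.029+ex*dx+[0,0,z]) for dx in(-.006,.006)])
  print('fingertip', [pr(C+ey*s*.032+ex*dx+[0,0,z]) for dx in(-.011,.011) for z in (.06,.08)])
E
python3 -c "
import cv2;p=cv2.imread('pics/w3.png');cv2.imwrite('pics/w3c.png',cv2.resize(p[180:360,170:390],None,fx=3.5,fy=3.3,interpolation=cv2.INTER_CUBIC))"
```

```text
catch 1 0.06 [array([226., 262.]), array([225., 243.])]
catch 1 0.09 [array([218., 291.]), array([215., 270.])]
fingertip [array([222., 270.]), array([216., 289.]), array([219., 235.]), array([212., 251.])]
catch -1 0.06 [array([329., 263.]), array([330., 243.])]
catch -1 0.09 [array([337., 292.]), array([339., 270.])]
fingertip [array([333., 270.]), array([339., 289.]), array([336., 235.]), array([342., 251.])]
```

View pics/w3c.png

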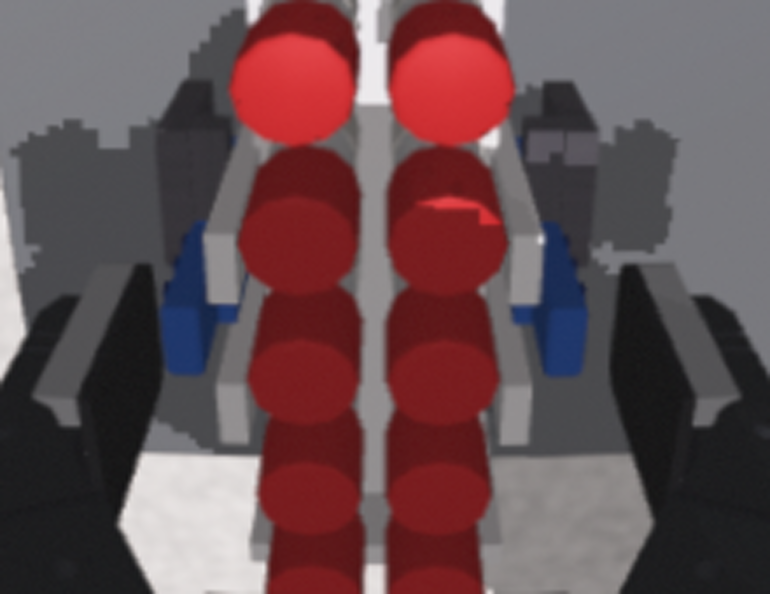

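The catches land where predicted, within about 1 mm. The pad tips look higher or farther back than I expected, so I'll check them with wrist depth.

```bash
python3 - <<'E'
from h import *
from scipy.spatial.transform import Rotation as Ro
o=bot.get_obs();p,d=vision.read_camera('wrist');np.savez('pics/w4.npz',p=p,d=d)
c=vision.calibration('wrist');T=c['hand_eye'];q=o['tool_rot'];R=Ro.from_quat([q[1],q[2],q[3],q[0]]).as_matrix()
v,u=np.mgrid[:420,:560];a=np.stack([u-c['cx'],v-c['cy']],-1);r=np.linalg.norm(a,axis=-1)+1e-9;th=r/c['fx']
P=np.concatenate([a/r[...,None]*np.tan(th)[...,None]*d[...,None],d[...,None]],-1)
TP=P@T[:3,:3].T+T[:3,3]; W=TP@R.T+o['eef_pos']
for n,(cu,cv_) in dict(edgeTip=(125,270),edgeTop=(60,390),inner1=(145,285),inner2=(153,360),inner3=(110,400),inner4=(120,490),catchTop=(185,350),catchLow=(190,260),catchR=(565,350),rinner=(630,290),rin2=(640,400)).items():
    x=int(round(170+cu/3.5));y=int(round(180+cv_/3.3));print(n,x,y,p[y,x],'tool',TP[y,x].round(4),'world',W[y,x].round(4))
E
```

```text
edgeTip 206 262 [80 79 81] tool [ 0.0108 -0.0329 -0.0379] world [0.4838 0.3332 0.091 ]
edgeTop 187 298 [84 83 85] tool [ 0.0105 -0.0345 -0.0672] world [0.4833 0.3348 0.1203]
inner1 211 266 [23 23 23] tool [ 0.0088 -0.0307 -0.038 ] world [0.482  0.3308 0.0911]
inner2 214 289 [23 21 22] tool [-0.0048 -0.0307 -0.0367] world [0.4684 0.3296 0.0899]
inner3 201 301 [23 21 23] tool [ 0.0048 -0.031  -0.0607] world [0.4779 0.3307 0.1138]
inner4 204 328 [23 23 24] tool [-0.0071 -0.0305 -0.0638] world [0.4661 0.3292 0.117 ]
catchTop 223 286 [ 33  56 108] tool [-0.0025 -0.026  -0.0373] world [0.4711 0.3251 0.0905]
catchLow 224 259 [27 43 84] tool [ 0.0046 -0.0272 -0.0229] world [0.4781 0.3269 0.076 ]
catchR 331 286 [ 32  56 108] tool [-0.0018  0.0255 -0.0383] world [0.4765 0.2739 0.0914]
rinner 350 268 [24 22 25] tool [ 0.0092  0.0332 -0.0407] world [0.4881 0.2672 0.0938]
rin2 353 301 [23 24 24] tool [-0.0008  0.0333 -0.0526] world [0.4781 0.2662 0.1058]
```

Wrist depth and the scene view agree: the pad tips are only level with the catch tops (z≈0.09), so I need to go lower. First I'll check how far the gripper body is from the cap tops.

```bash
python3 - <<'E'
from h import *
z=np.load('pics/w4.npz');p,d=z['p'],z['d']
c=vision.calibration('wrist');T=c['hand_eye']
v,u=np.mgrid[:420,:560];a=np.stack([u-c['cx'],v-c['cy']],-1);r=np.linalg.norm(a,axis=-1)+1e-9;th=r/c['fx']
P=np.concatenate([a/r[...,None]*np.tan(th)[...,None]*d[...,None],d[...,None]],-1)
TP=P@T[:3,:3].T+T[:3,3]
for x,y in [(279,375),(240,370),(320,370),(279,400),(250,390),(310,390),(200,330),(180,300),(205,360),(100,350),(258,360),(258,345),(275,350),(255,205)]:
    print(x,y,p[y,x],TP[y,x].round(4))
E
```

```text
279 375 [27 27 30] [ 0.0114  0.001  -0.1055]
240 370 [25 26 29] [ 0.0106 -0.0102 -0.1031]
320 370 [25 26 27] [ 0.0101  0.0128 -0.1027]
279 400 [28 28 30] [ 0.01    0.001  -0.1136]
250 390 [27 28 30] [ 0.0105 -0.0068 -0.1106]
310 390 [28 29 31] [ 0.011   0.0092 -0.111 ]
200 330 [26 24 26] [-0.0039 -0.0308 -0.069 ]
180 300 [86 86 88] [ 0.0104 -0.037  -0.0686]
205 360 [28 28 29] [ 0.0176 -0.0188 -0.1065]
100 350 [31 30 33] [ 0.012  -0.0554 -0.1024]
258 360 [117  28  30] [-0.0425 -0.01   -0.047 ]
258 345 [95 23 25] [-0.0351 -0.0099 -0.0432]
275 350 [153 147 148] [-0.0602 -0.0017 -0.0208]
255 205 [215  55  58] [ 0.0416 -0.0085 -0.0472]
```

The gripper body sits at tool z≈-0.103, which is 50 mm behind the pads and matches the spec. The pads therefore hang about 30 mm higher relative to the TCP than I assumed. Going down 25 mm puts the pads at 64–95 mm and leaves the body about 30 mm above the caps.

move_arm(
  increments="0.75 0 0 -5 0 0 0; 0.75 0 0 -6 0 0 0; 0.75 0 0 -6 0 0 0; 0.75 0 0 -5 0 0 0; 0.75 0 0 -3 0 0 0; 0.75 0 0 0 0 0 0; 0.75 0 0 0 0 0 0; 0.75 0 0 0 0 0 0",
)

```text
t: 6.4
eef_pos: [0.4761, 0.2995, 0.0282]
tool_rot: [-0.0, 0.999, 0.045, 0.0]
contact_force: [-1.2, 0.3, 0.7]
gripper_width: 0.749
```

```bash
python3 - <<'E'
from h import *
s,_=vision.read_camera('scene');p,d=vision.read_camera('wrist');np.savez('pics/w5.npz',p=p,d=d)
A=cv2.resize(s[120:190,250:340,::-1],(400,311),interpolation=cv2.INTER_CUBIC)
B=cv2.resize(p[180:360,170:390,::-1],(380,311))
cv2.imwrite('pics/s5.png',np.hstack([A,B]))
E
```

```text
(no output)
```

View pics/s5.png

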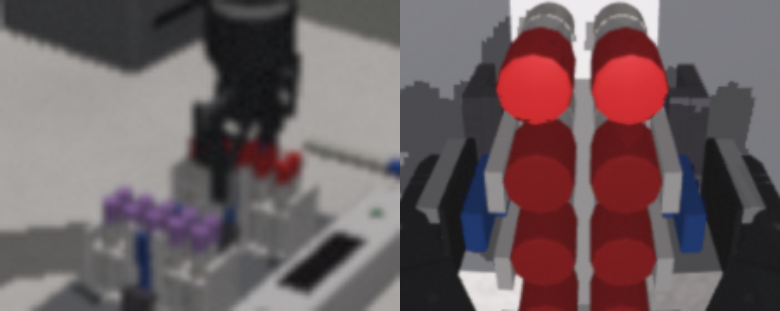

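The pads now stand beside the blue catches, and the red caps are clear of the body. I'll close on it.

move_arm(
  increments="0.7 0 0 0 0 0 0; 0.65 0 0 0 0 0 0; 0.6 0 0 0 0 0 0; 0.5 0 0 0 0 0 0; 0.4 0 0 0 0 0 0; 0.4 0 0 0 0 0 0; 0.4 0 0 0 0 0 0; 0.4 0 0 0 0 0 0",
  newtons=60,
)

```text
t: 7.5
eef_pos: [0.4765, 0.3002, 0.0291]
tool_rot: [-0.001, 0.999, 0.045, 0.001]
contact_force: [-0.9, 0.5, 8.8]
gripper_width: 0.504
```

```bash
python3 - <<'E'
from h import *
print(bot.get_obs()['contact_force'],bot.get_obs()['torque'])
p,d=vision.read_camera('wrist')
cv2.imwrite('pics/w6.png',cv2.resize(p[180:360,170:390,::-1],(770,594)))
E
```

```text
[-0.94353473  0.48816931  8.76567259] [-0.0282153   0.23846208 -0.07145468]
```

View pics/w6.png

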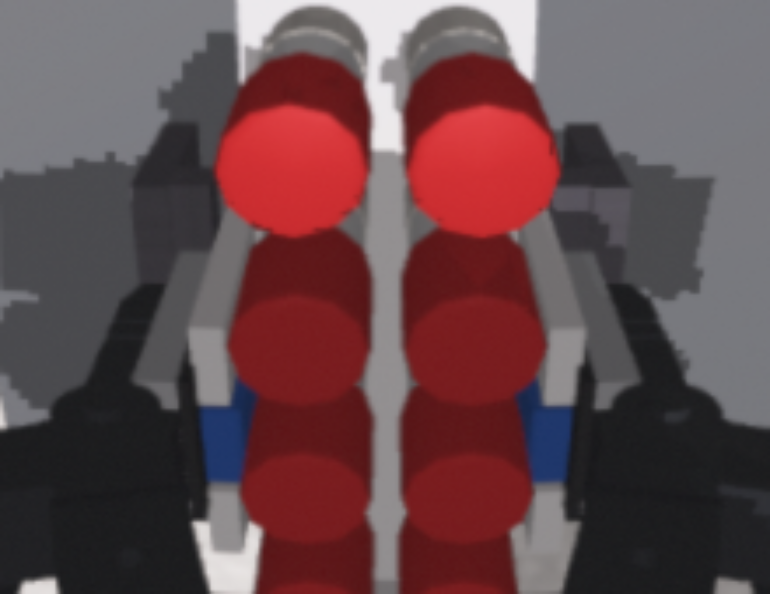

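The opening of 0.504 is about 43 mm, so both catches are flush with the cheeks. I'll lift slowly at first.

move_arm(
  increments="0.4 0 0 3 0 0 0; 0.4 0 0 5 0 0 0; 0.4 0 0 7 0 0 0; 0.4 0 0 10 0 0 0; 0.4 0 0 10 0 0 0; 0.4 0 0 10 0 0 0; 0.4 0 0 10 0 0 0; 0.4 0 0 5 0 0 0",
  newtons=70,
)

```text
t: 8.55
eef_pos: [0.4762, 0.2996, 0.0889]
tool_rot: [-0.0, 0.999, 0.045, 0.0]
contact_force: [-0.0, -0.0, -2.9]
gripper_width: 0.503
```

```bash
python3 - <<'E'
from h import *
s,_=vision.read_camera('scene')
cv2.imwrite('pics/s7.png',cv2.resize(s[90:210,220:380,::-1],None,fx=5,fy=5,interpolation=cv2.INTER_CUBIC))
E
```

```text
(no output)
```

View pics/s7.png

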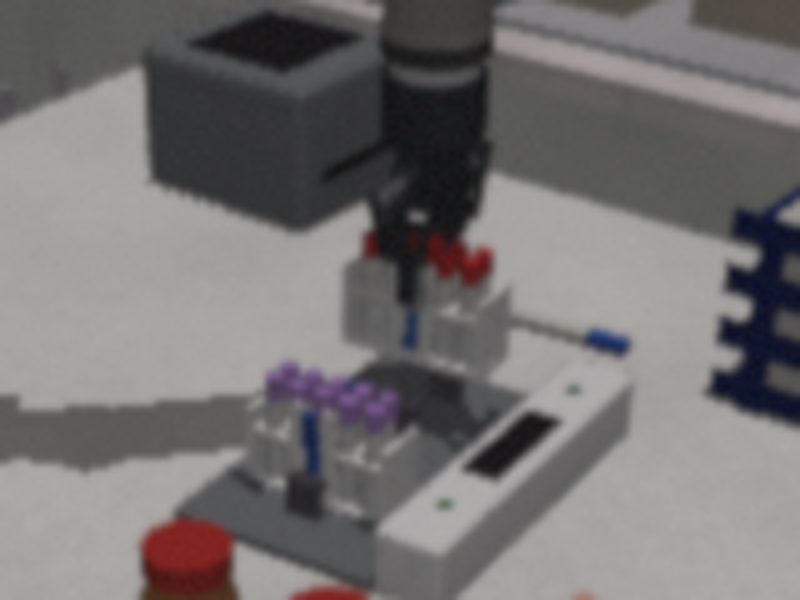

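It hangs level and free of the station, with a 2.9 N load that matches its weight. I'll raise it further, then carry it over.

move_arm(
  increments="0.4 0 0 8 0 0 0; 0.4 0 0 12 0 0 0; 0.4 0 0 15 0 0 0; 0.4 0 0 15 0 0 0; 0.4 0 0 15 0 0 0; 0.4 0 0 12 0 0 0; 0.4 0 -5 8 0 0 0; 0.4 0 -10 5 0 0 0",
)

```text
t: 9.6
eef_pos: [0.4758, 0.2841, 0.1784]
tool_rot: [-0.0, 0.999, 0.045, 0.0]
contact_force: [0.9, -0.9, -1.9]
gripper_width: 0.499
```

move_arm(
  increments="0.4 0 -15 0 0 0 0; 0.4 0 -20 0 0 0 0; 0.4 0 -25 0 0 0 0; 0.4 0 -30 0 0 0 0; 0.4 0 -30 0 0 0 0; 0.4 0 -30 0 0 0 0; 0.4 0 -30 0 0 0 0; 0.4 0 -30 0 0 0 0",
)

```text
t: 10.6
eef_pos: [0.4751, 0.0721, 0.1775]
tool_rot: [0.0, 0.999, 0.044, -0.001]
contact_force: [0.5, 0.2, -2.3]
gripper_width: 0.499
```

move_arm(
  increments="0.4 1 -30 0 0 0 0; 0.4 1 -30 0 0 0 0; 0.4 1 -30 0 0 0 0; 0.4 1 -30 0 0 0 0; 0.4 1 -30 0 0 0 0; 0.4 1 -30 0 0 0 0; 0.4 1 -30 0 0 0 0; 0.4 1 -30 0 0 0 0",
)

```text
t: 11.6
eef_pos: [0.4826, -0.1674, 0.1775]
tool_rot: [-0.0, 0.999, 0.044, -0.001]
contact_force: [0.5, 0.2, -2.6]
gripper_width: 0.499
```

move_arm(
  increments="0.4 1 -20 0 0 0 0; 0.4 1 -18 0 0 0 0; 0.4 0 -15 0 0 0 0; 0.4 0 -10 0 0 0 0; 0.4 0 -6 0 0 0 0; 0.4 0 -3 0 0 0 0; 0.4 0 0 0 0 0 0; 0.4 0 0 0 0 0 0",
)

```text
t: 12.6
eef_pos: [0.486, -0.2371, 0.1781]
tool_rot: [-0.0, 0.999, 0.045, 0.0]
contact_force: [-0.2, 0.3, -1.9]
gripper_width: 0.504
```

```bash
python3 - <<'E'
from h import *
o=bot.get_obs();print(o['eef_pos'],o['contact_force'],o['joint_vel'].round(3),o['gripper_width'])
s,ds=vision.read_camera('scene');p,d=vision.read_camera('top')
cv2.imwrite('pics/s8.png',s[:,:,::-1]);cv2.imwrite('pics/t8.png',p[:,:,::-1])
W=cloud('scene',ds);M=(W[...,2]>.1)&(W[...,2]<.27)&(abs(W[...,0]-.485)<.08)&(abs(W[...,1]+.24)<.05)&(s.min(-1)>90)
print(np.percentile(W[M],[1,5,50,99],axis=0).round(3),M.sum())
E
```

```text
[ 0.48604725 -0.23705236  0.17805024] [-0.1546628   0.25093347 -1.91979729] [-0.003 -0.001 -0.    -0.001  0.002 -0.001  0.   ] 0.5042593473658217
[[ 0.429 -0.264  0.159]
 [ 0.431 -0.261  0.162]
 [ 0.52  -0.249  0.189]
 [ 0.547 -0.209  0.227]] 766
```

View pics/s8.png

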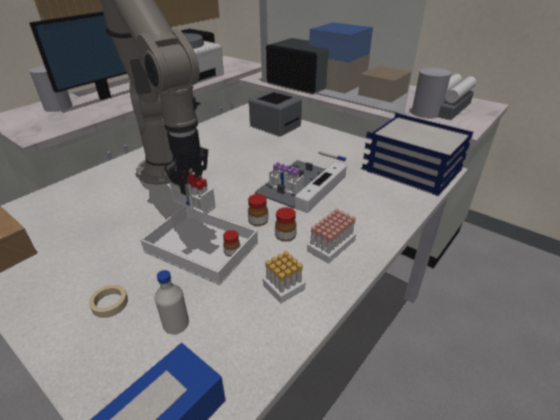

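View pics/t8.png

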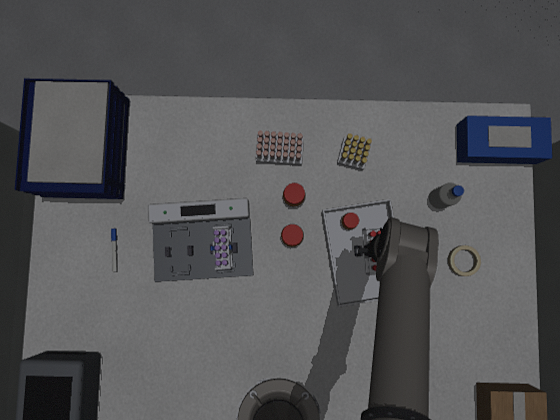

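The red cassette hangs over the tray, centred at about (0.488, -0.237) with its underside at about 0.16 m. The lilac cassette (223,248), the jar (350,220) and the other items look unmoved. I'll hand it in.

```bash
python3 -c "
from station import bot
print(bot.hand_in())"
```

```text
the job is handed in; nothing more can be done
None
```

I pinched the red-capped cassette's two catches, lifted it straight out of its bay and carried it over the middle of the tray. I handed it in there at about 12.6 s of the 38 s allowed. No verdict came back.

**Last checks before handing in:**
- **Position:** the tool was about 2–3 mm from the tray centre I measured, (0.484, -0.239). The scene depth puts the cassette's underside at about 0.16 m.
- **Grip:** the gripper opening was 0.504, about 43 mm, so both catches are pressed flush. I could not read the catch travel directly.
- **Level and still:** the tool pointed straight down, and joint speeds were at most 0.003 rad/s.
- **Other things:** in the top and scene views, the lilac cassette, the jar and the other items look where they started. I judged this by eye and did not re-measure their positions.

**Readings that disagreed:**
- **Finger pads:** they hung about 30 mm higher relative to the TCP than I took from the description. Wrist depth and a scene picture both showed this, so I went 25 mm lower before gripping.
- **Cassette position:** the top and wrist cameras differed by about 2 mm, and I aimed between them.
- **Load:** after the lift, the measured load varied between 1.9 and 2.9 N. The cassette's weight should be about 2.7 N, give or take 30%.

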